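Find the loose hatch in the paint chest and push it open

ROBOT

A 6-joint arm with a two-finger parallel gripper is mounted at the origin on the work surface. World frame = base frame: x ahead of the robot, y to its left, z up, the work surface at z = 0. Lengths are in m, angles in rad, forces in N, time in s.
With the tool pointing down it reaches from about 0.35 to 0.975 m from the base axis. Payload 4.9 kg.
Tool frame: the origin (TCP) lies at the very end of the fingers, on their centre line; the grasp point (between the pads) lies 19 mm behind it; z points along the fingers, y is the line along which they close (so a half turn about z gives the same grasp; the last joint's range is limited). The gripper opens to 85 mm and grips with 20 to 120 N. Pads are 22 mm wide; open, the fingers measure 114 mm over their backs; the gripper's body (76 mm by 85 mm) begins 54 mm behind the grasp point. The pads swing forward as they close: fully open they stand 13 mm farther back than shut.
Start: joints at [1.006, 0.053, 1.613, -0, 1.476, -0.119], TCP at [0.269, 0.564, 0.231] pointing down, gripper open.
Joint ranges: [-3.01, 3.01], [-1.01, 2.22], [0.06, 2.58], [-1.02, 4.17], [0.09, 2.62], [-3.14, 3.14]. Speed limits (rad/s): [2.57, 2.57, 3.14, 3.14, 3.14, 3.14].

INTERFACE

Orientations are given as a unit quaternion [w, x, y, z].
In Python, from plant import state, optics, ticket, nets gives the robot as it stands. The module is installed in compiled form; this text tells all that it offers.
- The arm moves only by the shell command python3 -m inch 'ROWS' [OPENING]. ROWS is JSON, a list of rows, each an object of numbers: "dx", "dy", "dz": the shift along the tool's x, y, z as a fraction of full scale; "rx", "ry", "rz": the turn, a rotation vector about the tool's x, y, z as a fraction of full scale. In form: [{"dx": .., "dy": .., "dz": .., "rx": .., "ry": .., "rz": ..}, ...]. A call has 1 to 5 rows; each row is the pose to reach, as a shift and turn from the pose commanded when the call began, along the tool's axes at that moment; what a row does not reach only later rows make up. Full scale, the value 1, is 0.8 m for a shift and 1.5 rad for a turn. A row lasts 1/10 s, in which the tool goes at most 50 mm and 8.59 degrees, less where a joint would pass 70% of its speed; a pose out of reach is approached as far as the arm can. A call with a number of a shift or a turn outside -1 to 1 is refused whole. A call with a gripper value outside its range is refused whole. OPENING is the opening, from -1 (shut) to 1 (fully open), set as the call begins (- or left out, the last holds). The fingers move at their own pace and stop on an object; the grip force is fixed at half the most. Time passes only in rows, so rows that repeat a pose let the fingers close. It gives the time, the measured TCP pose, the force, the opening and the grip force at its end, in the units of the state.
- state(): the state, without advancing time (a new reading comes with each control period).
- optics.grab_frame(name): name is "scene" or "top" or "wrist"; returns the picture (400x640x3 uint8, red, green, blue); there is no depth.
- optics.camera_info(name): a dict with "fx", "fy", "cx", "cy" (pixels), "k1" (the pictures are not rectified: a ray, as slopes to the right and down, at radius r is drawn at 1 + k1 r^2 times it, then the intrinsics apply), "R" (3x3) and "t" (3): a world point X has camera coordinates R X + t. Camera axes: x right, y down, z forward; pixel columns grow to the right and rows downward; lengths in m; the calibration is good to about 2 mm. A picture is of the moment at which its call begins: read the wrist's pose just before it. camera_info takes no time and is no camera call; for the wrist camera it gives the pose at the moment of the call.
- ticket.job_done(): hands the job in; it is judged then, once.
Trained networks look in the newest picture that a camera, given by its name, has taken for a name from the list of things; names that differ only in an ending like _2 or _b are one class to them, and where a whole thing is asked for, a point or a joint stands for the part that bears it (a point fixed in the world has none). Each returns a list of dicts, best first, with "confidence" (0 to 1); they miss things now and then, are a little off and sometimes report something else, mostly with a low value. They report only what shows in the picture. A call takes as long as a camera call.
- nets.boxes_of(camera, name): "bbox" ([centre column, centre row, width, height] in pixels, round what is visible of it).
- nets.outline_of(camera, name): "pixels" (400x640 bool, what is visible of it) and "bbox" ([centre column, centre row, width, height] in pixels, round what is visible of it).
The state is a dict: "time": time; "joint_pos": joint angles; "joint_vel": joint speeds; "joint_efforts": joint torques, N m; "tool_pos": TCP position; "tool_rot": TCP orientation; "contact_force": force on the tool from outside, world axes, zero at the start; "ft_torque": the same for the moment, N m; "gripper_width": opening from 0.0 (shut) to 1.0 (fully open); "grasp_force": force on a finger pad.
Only numpy, scipy, OpenCV 4.12 (cv2) and the standard library are available. Lean on these libraries where they do the work, as an engineer would, in place of code of your own. Each camera call takes 0.05 s, during which the arm holds its last target. There are 200 camera calls.

TASK

Three of the four black panels in the top of the orange chest are bolted shut and one is loose. With closed fingertips press the brass thumb spots one after another until you find the panel that rocks, then push that panel down at its spot until it stands fully open against its stop, and take the hand away, leaving it open. Pick nothing up, and leave the bird, the cup and the jar standing where they are.

Things in the scene. Friction and masses are not known exactly. Their poses are not given: they have to be found in the camera images.
- chest: Orange hollow chest, fixed, 280 (x) x 600 (y) x 140 mm; origin: centre of underside; x points away from the robot, y along its row of 4 identical black panels, z up. Panels 112 (x) x 102 (y) x 10 mm, framed, centred at chest x=-60, y=+-67.5, +-202.5, tops 143 mm above the bench, each with a 26 mm brass spot on its near half. Loose things stand behind them (chest x 10 to 140 mm).
- hatch (a joint): Tilt (rad) of the one panel that rocks (any of the four, not told which): 0 flat, its start; grows as the near half goes down into the chest and the far half rises (to 52 mm above the chest); stops at -0.05 and 1.15 (fully open). Pivot parallel to chest y through the panel's middle, 138 mm above the bench. Moves at about 3 N on the spot, up to 12 N when steep; stays where it is left.
- bird: Small black lacquered bird figurine with a fan tail, about 60 mm long and 85 mm high, foot 44 mm across, standing on the chest behind the panels; origin at the centre of its underside. Leave alone.
- cup: Red cup, 60 mm across and 75 mm high, standing open end up on the chest behind the panels; origin at the centre of its underside. Leave alone.
- jar: Amber jar with a brass cap, 54 mm across and 70 mm high, standing on the chest behind the panels; origin at the centre of its underside. Leave alone.
- spot_1 (a point): Centre of the brass thumb spot on the first (+y end) panel's top face, chest x=-98, y=202.5 mm, 143 mm up; axes as the chest's. Pressed here a bolted panel does not give; the loose one tips. Its opening is 116 x 106 mm: closed fingertips go in with the panel, being 35 to 45 mm below this point when it is fully open, best drifting about 8 mm to +x. Free depth 75 mm.
- spot_2 (a point): Centre of the brass thumb spot on the second panel's top face, chest x=-98, y=67.5 mm, 143 mm up; axes as the chest's. Pressed here a bolted panel does not give; the loose one tips. Its opening is 116 x 106 mm: closed fingertips go in with the panel, being 35 to 45 mm below this point when it is fully open, best drifting about 8 mm to +x. Free depth 75 mm.
- spot_3 (a point): Centre of the brass thumb spot on the third panel's top face, chest x=-98, y=-67.5 mm, 143 mm up; axes as the chest's. Pressed here a bolted panel does not give; the loose one tips. Its opening is 116 x 106 mm: closed fingertips go in with the panel, being 35 to 45 mm below this point when it is fully open, best drifting about 8 mm to +x. Free depth 75 mm.
- spot_4 (a point): Centre of the brass thumb spot on the fourth (-y end) panel's top face, chest x=-98, y=-202.5 mm, 143 mm up; axes as the chest's. Pressed here a bolted panel does not give; the loose one tips. Its opening is 116 x 106 mm: closed fingertips go in with the panel, being 35 to 45 mm below this point when it is fully open, best drifting about 8 mm to +x. Free depth 75 mm.

How it is judged:
By the outcome, as a careful person would: the job done as asked, in the order asked, and still so for the second after the job is handed in, with the robot touching nothing.
It also fails if it takes over 45 s, if anything falls off the work surface, if the arm or the gripper's body presses on something with over 40 N, if the wrist force passes 120 N, or if a joint passes its speed limit or range.

## Working session

There is one attempt and no reset: what is moved stays moved. The work goes in short steps, Python scripts to look and compute and a shell command to move; the robot and the scene stay as the last step left them, time stands still between calls to the robot, and variables do not carry over. Pictures are saved under pics/ and viewed, at most 10 in all, crops included, and the job is handed in when it is done.

```bash
mkdir -p pics
python3 - <<'E'
from plant import state, optics, nets
import cv2,numpy as np
s=state();print({k:np.round(v,3) for k,v in s.items()})
for c in("top","scene"):
    f=optics.grab_frame(c);cv2.imwrite(f"pics/{c}0.png",f[:,:,::-1])
    print(c,{k:np.round(v,3).tolist() for k,v in optics.camera_info(c).items()})
    for n in("chest","spot_1","bird","cup","jar"):
        print(n,[(np.round(d["bbox"],1).tolist(),round(d["confidence"],2)) for d in nets.boxes_of(c,n)][:6])
E
```

```text
{'time': np.float64(0.0), 'joint_pos': array([ 1.006,  0.053,  1.614,  0.   ,  1.476, -0.119]), 'joint_vel': array([ 0.001, -0.   , -0.   , -0.001,  0.001,  0.001]), 'joint_efforts': array([-1.0000e-03, -3.9367e+01, -3.7018e+01, -0.0000e+00,  7.0000e-03,
        0.0000e+00]), 'tool_pos': array([0.269, 0.563, 0.23 ]), 'tool_rot': array([-0.   ,  0.221,  0.975, -0.001]), 'contact_force': array([0.76 , 0.073, 0.028]), 'ft_torque': array([0.056, 0.045, 0.063]), 'grasp_force': np.float64(0.0), 'gripper_width': np.float64(1.001)}
top {'fx': 491.868, 'fy': 491.868, 'cx': 320.119, 'cy': 201.2, 'k1': 0.021, 'R': [[-0.019, -1.0, -0.007], [-0.995, 0.019, -0.095], [0.095, 0.005, -0.995]], 't': [0.014, 0.582, 1.182]}
chest [([298.7, 187.4, 276.8, 152.5], 0.82)]
spot_1 [([300.8, 188.8, 282.7, 146.9], 0.79)]
bird [([393.4, 135.9, 35.5, 38.4], 0.8)]
cup [([312.9, 145.6, 30.8, 33.8], 0.57)]
jar [([218.8, 151.6, 31.7, 25.9], 0.65)]
scene {'fx': 515.202, 'fy': 515.202, 'cx': 331.294, 'cy': 195.106, 'k1': -0.099, 'R': [[0.577, 0.816, 0.019], [0.656, -0.45, -0.607], [-0.487, 0.363, -0.795]], 't': [-0.355, -0.326, 1.454]}
chest [([361.8, 200.4, 32.6, 42.7], 0.51), ([344.2, 211.7, 303.4, 256.4], 0.28)]
spot_1 [([342.1, 210.2, 307.4, 257.9], 0.69)]
bird [([297.2, 246.6, 34.1, 43.9], 0.69)]
cup [([364.0, 200.1, 31.3, 46.8], 0.8)]
jar [([437.6, 160.1, 33.2, 35.5], 0.68)]
```

View pics/top0.png

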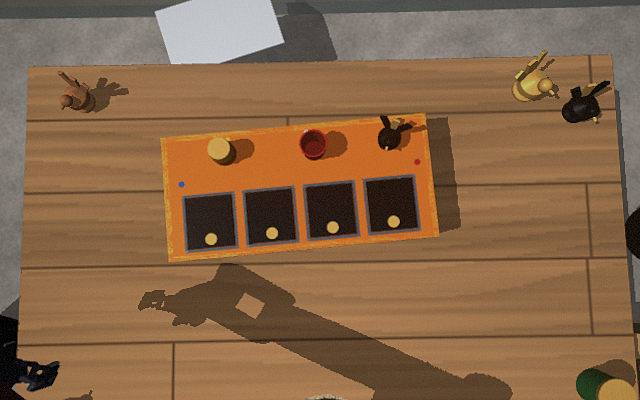

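View pics/scene0.png

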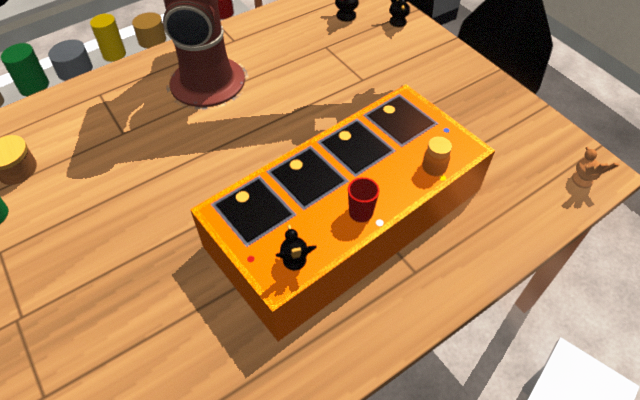

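```bash
cat > h.py <<'E'
import numpy as np,cv2
from scipy.spatial.transform import Rotation as Ro
from plant import state,optics
def world(c,uv,z,info=None):
    i=info or optics.camera_info(c)
    d=np.array([(uv[0]-i["cx"])/i["fx"],(uv[1]-i["cy"])/i["fy"]]);p=d.copy()
    for _ in range(9):p=d/(1+i["k1"]*(p@p))
    R=np.array(i["R"]);o=-R.T@np.array(i["t"]);r=R.T@np.r_[p,1]
    return o+r*(z-o[2])/r[2]
def pose():
    s=state();q=s["tool_rot"];return s,np.array(s["tool_pos"]),Ro.from_quat(np.r_[q[1:],q[0]])
def move(target,Rt):   # row values to reach target
    s,p,R=pose();return np.round(R.inv().apply(np.array(target)-p)/.8,4),np.round((R.inv()*Rt).as_rotvec()/1.5,4)
def brass(im,seeds):
    hsv=cv2.cvtColor(im,cv2.COLOR_RGB2HSV);out=[]
    for u,v in seeds:
        m=((hsv[...,2]>120)).astype(np.uint8);k=np.zeros_like(m);cv2.circle(k,(u,v),9,1,-1);ys,xs=np.nonzero(m&k);out.append((xs.mean(),ys.mean()))
    return out
E
python3 - <<'E'
from h import *
W={}
for c,seeds in(("top",[(211,239),(272,233),(333,228),(394,222)]),("scene",[(389,110),(345,136),(296,165),(243,197)])):
    im=cv2.imread(f"pics/{c}0.png")[:,:,::-1].copy()
    b=brass(im,seeds);W[c]=np.array([world(c,x,.143) for x in b]);print(c,np.round(b,1).tolist(),np.round(W[c],4).tolist())
P=(W["top"]+W["scene"])/2
l=np.array([202.5,67.5,-67.5,-202.5])/1000
cy=np.polyfit(l,P[:,:2],1);d=cy[0]/np.linalg.norm(cy[0]);m=cy[1];print("scale",np.linalg.norm(cy[0]))
y=np.r_[d,0];x=np.array([y[1],-y[0],0]);print("x",x,"mid",m)
Rt=Ro.from_matrix(np.c_[-x,y,[0,0,-1]])   # tool x toward -chest x
S=[np.r_[m+d*a,.143] for a in l];np.savez("spots.npz",S=S,x=x,y=y)
print(np.round(S,4))
for s in S: print(move(s+[0,0,.03],Rt))
E
```

```text
top [[210.7, 238.6], [271.6, 232.7], [332.3, 226.9], [393.3, 221.2]] [[0.4924, 0.2449, 0.143], [0.5029, 0.1104, 0.143], [0.513, -0.0241, 0.143], [0.5231, -0.1591, 0.143]]
scene [[388.4, 108.5], [344.3, 134.8], [295.7, 164.1], [242.0, 196.1]] [[0.4922, 0.2464, 0.143], [0.5031, 0.1116, 0.143], [0.5142, -0.0232, 0.143], [0.5243, -0.1577, 0.143]]
scale 1.0007494606709673
x [0.99698886 0.07754486 0.        ] mid [0.50815488 0.04365043]
[[ 0.4925  0.2455  0.143 ]
 [ 0.5029  0.1109  0.143 ]
 [ 0.5134 -0.0236  0.143 ]
 [ 0.5239 -0.1582  0.143 ]]
(array([-0.4231, -0.2389,  0.0729]), array([ 0.    ,  0.    , -0.3489]))
(array([-0.5074, -0.3851,  0.0729]), array([ 0.    ,  0.    , -0.3489]))
(array([-0.5918, -0.5312,  0.0729]), array([ 0.    ,  0.    , -0.3489]))
(array([-0.6761, -0.6774,  0.0729]), array([ 0.    ,  0.    , -0.3489]))
```

```bash
R='{"dx":-0.423,"dy":-0.239,"dz":0.03,"rz":-0.349}'
python3 -m inch '[{"dx":-0.423,"dy":-0.239,"dz":0.03,"rz":-0.349},{"dx":-0.423,"dy":-0.239,"dz":0.03,"rz":-0.349},{"dx":-0.423,"dy":-0.239,"dz":0.03,"rz":-0.349},{"dx":-0.423,"dy":-0.239,"dz":0.03,"rz":-0.349},{"dx":-0.423,"dy":-0.239,"dz":0.03,"rz":-0.349}]' -1
python3 - <<'E'
from h import *
D=np.load("spots.npz");Rt=Ro.from_matrix(np.c_[-D["x"],D["y"],[0,0,-1]])
print(move(D["S"][0]+[0,0,.03],Rt))
E
```

```text
(array([-0.4231, -0.2389,  0.0729]), array([ 0.    ,  0.    , -0.3489]))validation failed for argument at $[0]...
```

```bash
python3 -m inch '[{"dx":-0.423,"dy":-0.239,"dz":0.03,"rx":0,"ry":0,"rz":-0.349},{"dx":-0.423,"dy":-0.239,"dz":0.03,"rx":0,"ry":0,"rz":-0.349},{"dx":-0.423,"dy":-0.239,"dz":0.03,"rx":0,"ry":0,"rz":-0.349},{"dx":-0.423,"dy":-0.239,"dz":0.03,"rx":0,"ry":0,"rz":-0.349},{"dx":-0.423,"dy":-0.239,"dz":0.03,"rx":0,"ry":0,"rz":-0.349}]' -1
python3 - <<'E'
from h import *
D=np.load("spots.npz");Rt=Ro.from_matrix(np.c_[-D["x"],D["y"],[0,0,-1]])
print(move(D["S"][0]+[0,0,.03],Rt))
E
```

```text
time: 1.1
tool_pos: [0.4093, 0.364, 0.2165]
tool_rot: [0.0, -0.04, 0.999, 0.0]
contact_force: [0.7, -0.1, -0.2]
gripper_width: 0.143
grasp_force: 0.0
(array([-0.0917, -0.1559,  0.0544]), array([0.0002, 0.0005, 0.0015]))
```

```bash
python3 -m inch '[{"dx":-0.092,"dy":-0.156,"dz":0.03,"rx":0,"ry":0,"rz":0},{"dx":-0.092,"dy":-0.156,"dz":0.03,"rx":0,"ry":0,"rz":0},{"dx":-0.092,"dy":-0.156,"dz":0.03,"rx":0,"ry":0,"rz":0},{"dx":-0.092,"dy":-0.156,"dz":0.054,"rx":0,"ry":0,"rz":0},{"dx":-0.092,"dy":-0.156,"dz":0.054,"rx":0,"ry":0,"rz":0}]' -1
python3 - <<'E'
from h import *
D=np.load("spots.npz");Rt=Ro.from_matrix(np.c_[-D["x"],D["y"],[0,0,-1]])
print(move(D["S"][0]+[0,0,.0],Rt))
i=optics.camera_info("wrist");f=optics.grab_frame("wrist");cv2.imwrite("pics/w1.png",f[:,:,::-1])
R=np.array(i["R"])
for s in D["S"][:2]:
    p=R@s+i["t"];print(p, i["fx"]*p[0]/p[2]+i["cx"],i["fy"]*p[1]/p[2]+i["cy"])
E
```

```text
time: 1.6
tool_pos: [0.4906, 0.245, 0.1704]
tool_rot: [-0.003, -0.037, 0.999, -0.001]
contact_force: [-0.4, 0.4, -0.9]
gripper_width: -0.005
grasp_force: 0.0
(array([-0.0025,  0.0005,  0.0342]), array([-0.0007, -0.0034, -0.0018]))
[0.00089552 0.02410074 0.18670923] 320.8948561026198 236.1355009755605
[-0.13410411  0.02425176  0.18698556] 101.97920482314996 236.32255273582388
```

View pics/w1.png

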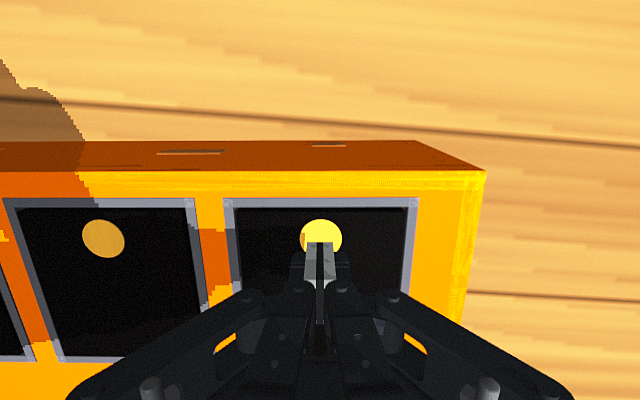

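The wrist view shows spot 1 at (321,236), exactly where predicted, with the fingertips just above it. I'll press gently.

```bash
python3 -m inch '[{"dx":-0.0025,"dy":0,"dz":0.028,"rx":0,"ry":0,"rz":0},{"dx":-0.0025,"dy":0,"dz":0.034,"rx":0,"ry":0,"rz":0},{"dx":-0.0025,"dy":0,"dz":0.036,"rx":0,"ry":0,"rz":0},{"dx":-0.0025,"dy":0,"dz":0.0375,"rx":0,"ry":0,"rz":0}]' -1
```

```text
time: 2.05
tool_pos: [0.4937, 0.2477, 0.1441]
tool_rot: [0.001, -0.039, 0.999, 0.0]
contact_force: [0.6, -0.2, 0.7]
gripper_width: -0.001
grasp_force: 0.0
```

```bash
python3 -m inch '[{"dx":0,"dy":0,"dz":0.002,"rx":0,"ry":0,"rz":0},{"dx":0,"dy":0,"dz":0.004,"rx":0,"ry":0,"rz":0},{"dx":0,"dy":0,"dz":0.004,"rx":0,"ry":0,"rz":0}]' -1
```

```text
time: 2.35
tool_pos: [0.4941, 0.2476, 0.143]
tool_rot: [0.001, -0.039, 0.999, 0.0]
contact_force: [-5.1, -1.2, 8.7]
gripper_width: -0.002
grasp_force: 4.6
```

```bash
python3 -m inch '[{"dx":0,"dy":0,"dz":0.002,"rx":0,"ry":0,"rz":0},{"dx":0,"dy":0,"dz":0.002,"rx":0,"ry":0,"rz":0}]' -1
python3 -m inch '[{"dx":0,"dy":0,"dz":-0.02,"rx":0,"ry":0,"rz":0},{"dx":0,"dy":0,"dz":-0.04,"rx":0,"ry":0,"rz":0},{"dx":0,"dy":-0.05,"dz":-0.04,"rx":0,"ry":0,"rz":0},{"dx":0,"dy":-0.11,"dz":-0.04,"rx":0,"ry":0,"rz":0},{"dx":0,"dy":-0.169,"dz":-0.04,"rx":0,"ry":0,"rz":0}]' -1
python3 - <<'E'
from h import *
D=np.load("spots.npz");Rt=Ro.from_matrix(np.c_[-D["x"],D["y"],[0,0,-1]])
print(move(D["S"][1]+[0,0,.0],Rt))
E
```

```text
time: 2.55
tool_pos: [0.4941, 0.2476, 0.143]
tool_rot: [0.001, -0.039, 0.999, 0.0]
contact_force: [-9.3, -1.8, 16.0]
gripper_width: -0.004
grasp_force: 8.0
time: 3.05
tool_pos: [0.5047, 0.1111, 0.1721]
tool_rot: [0.001, -0.04, 0.999, -0.0]
contact_force: [0.7, -0.7, -0.4]
gripper_width: 0.0
grasp_force: 0.0
(array([ 0.0023, -0.    ,  0.0363]), array([-0.0001,  0.0018,  0.0012]))
```

Panel 1 is bolted: 16 N with no give. Next is spot 2.

```bash
python3 -m inch '[{"dx":0.002,"dy":0,"dz":0.026,"rx":0,"ry":0,"rz":0},{"dx":0.002,"dy":0,"dz":0.034,"rx":0,"ry":0,"rz":0},{"dx":0.002,"dy":0,"dz":0.036,"rx":0,"ry":0,"rz":0},{"dx":0.002,"dy":0,"dz":0.039,"rx":0,"ry":0,"rz":0},{"dx":0.002,"dy":0,"dz":0.039,"rx":0,"ry":0,"rz":0}]' -1
```

```text
time: 3.55
tool_pos: [0.5031, 0.1117, 0.143]
tool_rot: [0.0, -0.04, 0.999, -0.002]
contact_force: [-6.6, -5.4, 13.6]
gripper_width: 0.002
grasp_force: 6.9
```

Panel 2 is bolted too: 13.6 N and still at 143 mm. Next is spot 3.

```bash
python3 -m inch '[{"dx":0,"dy":0,"dz":-0.02,"rx":0,"ry":0,"rz":0},{"dx":0,"dy":0,"dz":-0.04,"rx":0,"ry":0,"rz":0},{"dx":0,"dy":-0.05,"dz":-0.04,"rx":0,"ry":0,"rz":0},{"dx":0,"dy":-0.11,"dz":-0.04,"rx":0,"ry":0,"rz":0},{"dx":0,"dy":-0.169,"dz":-0.04,"rx":0,"ry":0,"rz":0}]' -1
python3 - <<'E'
from h import *
D=np.load("spots.npz");Rt=Ro.from_matrix(np.c_[-D["x"],D["y"],[0,0,-1]])
print(move(D["S"][2]+[0,0,.0],Rt))
E
python3 -m inch '[{"dx":0,"dy":0,"dz":0.028,"rx":0,"ry":0,"rz":0},{"dx":0,"dy":0,"dz":0.036,"rx":0,"ry":0,"rz":0},{"dx":0,"dy":0,"dz":0.038,"rx":0,"ry":0,"rz":0},{"dx":0,"dy":0,"dz":0.040,"rx":0,"ry":0,"rz":0},{"dx":0,"dy":0,"dz":0.040,"rx":0,"ry":0,"rz":0}]' -1
```

```text
time: 4.05
tool_pos: [0.5138, -0.0233, 0.1731]
tool_rot: [0.001, -0.04, 0.999, -0.0]
contact_force: [1.4, -0.0, -0.7]
gripper_width: -0.003
grasp_force: 0.0
(array([ 0.0006, -0.0003,  0.0376]), array([-0.0003,  0.0019,  0.0018]))
time: 4.55
tool_pos: [0.5133, -0.0221, 0.1403]
tool_rot: [0.0, -0.04, 0.999, -0.0]
contact_force: [-2.4, -0.9, 4.4]
gripper_width: -0.003
grasp_force: 1.9
```

Spot 3 gives: 140.3 mm at 4.4 N, so panel 3 is the loose one. I'll push it down with a slight lean-back and drift to +x.

```bash
python3 -m inch '[{"dx":0,"dy":0,"dz":0.004,"rx":0,"ry":-0.02,"rz":0},{"dx":-0.001,"dy":0,"dz":0.009,"rx":0,"ry":-0.04,"rz":0},{"dx":-0.002,"dy":0,"dz":0.014,"rx":0,"ry":-0.06,"rz":0},{"dx":-0.003,"dy":0,"dz":0.019,"rx":0,"ry":-0.08,"rz":0},{"dx":-0.004,"dy":0,"dz":0.024,"rx":0,"ry":-0.09,"rz":0}]' -1
```

```text
time: 5.05
tool_pos: [0.5175, -0.0217, 0.1216]
tool_rot: [0.07, -0.039, 0.997, 0.003]
contact_force: [-0.0, -0.9, 5.0]
gripper_width: 0.001
grasp_force: 2.2
```

```bash
python3 -m inch '[{"dx":-0.001,"dy":0,"dz":0.005,"rx":0,"ry":0,"rz":0},{"dx":-0.002,"dy":0,"dz":0.010,"rx":0,"ry":0,"rz":0},{"dx":-0.003,"dy":0,"dz":0.015,"rx":0,"ry":0,"rz":0},{"dx":-0.003,"dy":0,"dz":0.019,"rx":0,"ry":0,"rz":0},{"dx":-0.003,"dy":0,"dz":0.019,"rx":0,"ry":0,"rz":0}]' -1
```

```text
time: 5.55
tool_pos: [0.5203, -0.0215, 0.1045]
tool_rot: [0.067, -0.039, 0.997, 0.003]
contact_force: [0.6, -0.3, 0.3]
gripper_width: 0.004
grasp_force: 0.0
```

```bash
python3 -m inch '[{"dx":0.0003,"dy":0,"dz":0.003,"rx":0,"ry":0,"rz":0},{"dx":0.0006,"dy":0,"dz":0.005,"rx":0,"ry":0,"rz":0},{"dx":0.0006,"dy":0,"dz":0.005,"rx":0,"ry":0,"rz":0}]' -1
python3 - <<'E'
from h import *
for c in("scene","wrist"):
    f=optics.grab_frame(c);cv2.imwrite(f"pics/{c}2.png",f[:,:,::-1])
a=cv2.imread("pics/scene2.png")[80:280,180:500];cv2.imwrite("pics/s2c.png",cv2.resize(a,None,fx=2.5,fy=2.5))
E
```

```text
time: 5.85
tool_pos: [0.5203, -0.022, 0.1007]
tool_rot: [0.067, -0.039, 0.997, 0.003]
contact_force: [-1.6, -1.0, 0.4]
gripper_width: 0.003
grasp_force: 0.7
```

View pics/s2c.png

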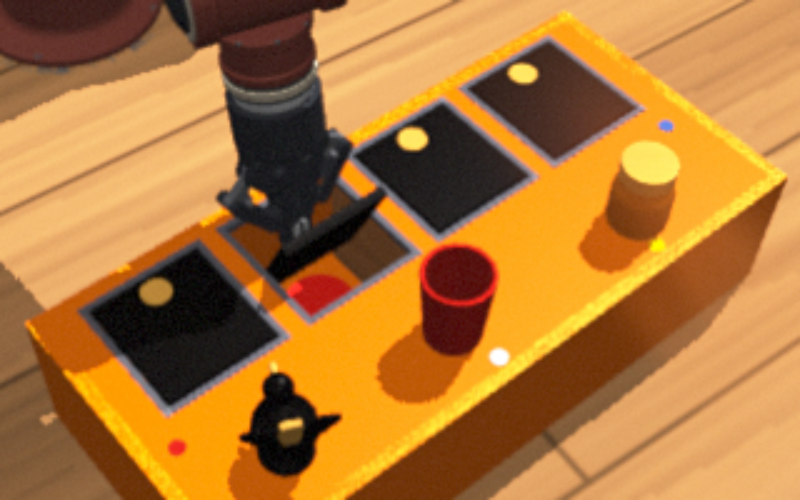

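View pics/wrist2.png

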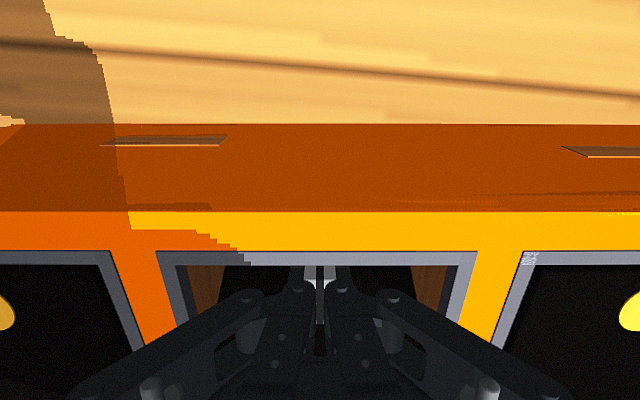

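The scene crop shows panel 3 standing steep (rear edge about (380,195) to (270,275)) with the three objects untouched. I'll press until the force shows the stop.

```bash
python3 -m inch '[{"dx":-0.002,"dy":0,"dz":0.001,"rx":0,"ry":0,"rz":0},{"dx":-0.004,"dy":0,"dz":0.002,"rx":0,"ry":0,"rz":0},{"dx":-0.004,"dy":0,"dz":0.002,"rx":0,"ry":0,"rz":0}]' -1
```

```text
time: 6.25
tool_pos: [0.5213, -0.022, 0.1002]
tool_rot: [0.063, -0.039, 0.997, 0.003]
contact_force: [-16.8, -0.4, 14.6]
gripper_width: -0.0
grasp_force: 10.8
```

It stops hard, with 22 N for 1 mm of motion. Now I'll back off the panel, then withdraw along the tool axis.

```bash
python3 -m inch '[{"dx":0.004,"dy":0,"dz":-0.001,"rx":0,"ry":0,"rz":0},{"dx":0.004,"dy":0,"dz":-0.001,"rx":0,"ry":0,"rz":0},{"dx":0.003,"dy":0,"dz":-0.03,"rx":0,"ry":0,"rz":0},{"dx":0.003,"dy":0,"dz":-0.07,"rx":0,"ry":0,"rz":0},{"dx":0.003,"dy":0,"dz":-0.12,"rx":0,"ry":0,"rz":0}]' -1
python3 -m inch '[{"dx":0.05,"dy":0,"dz":-0.05,"rx":0,"ry":0,"rz":0},{"dx":0.1,"dy":0,"dz":-0.08,"rx":0,"ry":0,"rz":0},{"dx":0.1,"dy":0,"dz":-0.08,"rx":0,"ry":0,"rz":0}]' -1
python3 - <<'E'
from h import *
for c in("scene","wrist"):
    f=optics.grab_frame(c);cv2.imwrite(f"pics/{c}3.png",f[:,:,::-1])
a=cv2.imread("pics/scene3.png")[80:280,180:500];cv2.imwrite("pics/s3c.png",cv2.resize(a,None,fx=2.5,fy=2.5))
i=optics.camera_info("scene");D=np.load("spots.npz");R=np.array(i["R"])
def px(X):
    p=R@X+i["t"];q=p[:2]/p[2];q=q*(1+i["k1"]*q@q);return np.array([q[0]*i["fx"]+i["cx"]-180,q[1]*i["fy"]+i["cy"]-80])*2.5
piv=D["S"][2]+D["x"]*.038+[0,0,-.005]
for th in(.9,1.0,1.15):
    print(th,[np.round(px(piv+D["x"]*(56*np.cos(th)+5*np.sin(th))/1e3+np.array([0,0,(56*np.sin(th)-5*np.cos(th))/1e3])+D["y"]*h)).tolist() for h in(.051,-.051)])
E
```

```text
time: 6.75
tool_pos: [0.5078, -0.0229, 0.1938]
tool_rot: [0.066, -0.039, 0.997, 0.003]
contact_force: [0.9, -0.2, -0.3]
gripper_width: 0.001
grasp_force: 0.0
time: 7.05
tool_pos: [0.4208, -0.0304, 0.2532]
tool_rot: [0.073, -0.038, 0.997, 0.001]
contact_force: [0.8, 0.1, -0.1]
gripper_width: 0.0
grasp_force: 0.0
0.9 [[395.0, 207.0], [294.0, 269.0]]
1.0 [[391.0, 201.0], [291.0, 263.0]]
1.15 [[386.0, 192.0], [285.0, 254.0]]
```

View pics/s3c.png

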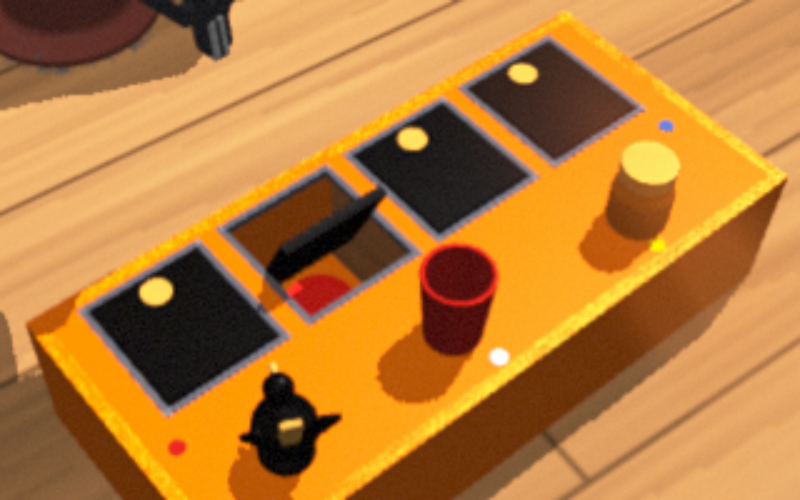

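The panel stands open. Its upper corner at about (385,191) matches the 1.15 rad prediction of (386,192). The bird, cup and jar are unmoved and the hand is clear.

```bash
python3 -m inch '[{"dx":0,"dy":0,"dz":0,"rx":0,"ry":0,"rz":0},{"dx":0,"dy":0,"dz":0,"rx":0,"ry":0,"rz":0}]' -1
python3 -c "
from plant import ticket
print(ticket.job_done())"
```

```text
time: 7.35
tool_pos: [0.4213, -0.0297, 0.2455]
tool_rot: [0.066, -0.039, 0.997, 0.003]
contact_force: [1.2, -0.2, -0.8]
gripper_width: 0.0
grasp_force: 0.0
the job is handed in; nothing more can be done
None
```

Panels 1 and 2 were bolted; panel 3 rocked and I left it fully open against its stop, hand clear, with the bird, cup and jar untouched; I handed the job in at about 7.4 s without pressing panel 4.

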